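Open the bench incubator

ROBOT

A 6-joint arm with a two-finger parallel gripper is mounted at the origin on the work surface. World frame = base frame: x ahead of the robot, y to its left, z up, the work surface at z = 0. Lengths are in m, angles in rad, forces in N, time in s.
With the tool pointing down it reaches from about 0.3 to 0.875 m from the base axis. Payload 4.2 kg.
Tool frame: the origin (TCP) lies at the very end of the fingers, on their centre line; the grasp point (between the pads) lies 19 mm behind it; y points along the fingers, x is the direction in which the jaws open and shut, and the axes are right-handed (so a half turn about y gives the same grasp; the last joint's range is limited). The gripper opens to 85 mm and grips with 20 to 120 N. Pads are 22 mm wide; open, the fingers measure 114 mm over their backs; the gripper's body (76 mm by 85 mm) begins 54 mm behind the grasp point. The pads swing forward as they close: fully open they stand 13 mm farther back than shut.
Start: joints at [1.187, 0.32, 1.565, -0, 1.257, -0.02], TCP at [0.205, 0.537, 0.194] pointing down, gripper open.
Joint ranges: [-3.11, 3.11], [-0.84, 2.01], [0.21, 2.61], [-1.34, 4.49], [0.05, 2.63], [-2.56, 2.56]. Speed limits (rad/s): [2.57, 2.57, 3.14, 3.14, 3.14, 3.14].

INTERFACE

Orientations are given as a unit quaternion [w, x, y, z].
In Python, from rig import get_state, optics, workorder gives the robot as it stands. The module is installed in compiled form; this text tells all that it offers.
- The arm moves only by the tool move_arm, never from a script. Its argument "commands" is a list of rows, each an object with "delta_pos": the shift along the tool's x, y, z normalised to -1 to 1, where 1 is 0.03 m, a list of three; "twist": the turn, a rotation vector about the tool's x, y, z normalised to -1 to 1, where 1 is 0.12 rad, a list of three. In form: [{"delta_pos": [tx, ty, tz], "twist": [ax, ay, az]}, ...]. A call has 1 to 12 rows; each row shifts and turns the commanded pose from where the row before left it, along the tool's axes as they then stand; what a row does not reach is not made up. A row lasts 1/8 s, in which the tool goes at most 62.5 mm and 10.7 degrees, less where a joint would pass 70% of its speed; a pose out of reach is approached as far as the arm can. A call with a number of a shift or a turn outside -1 to 1 is refused whole. A call with a gripper value outside its range is refused whole. "jaw" is the finger opening in mm, from 0 to 85.4, set as the call begins (left out, the last holds). The fingers move at their own pace and stop on an object; the grip force is fixed at half the most. Time passes only in rows, so rows that do not move let the fingers close. It gives the time, the measured TCP pose, the force and the opening at its end, in the units of the state.
- get_state(): the state, without advancing time (a new reading comes with each control period).
- optics.get_image(name): name is "scene" or "top" or "wrist"; returns the picture (480x640x3 uint8, blue, green, red); there is no depth.
- optics.get_calibration(name): a dict with "fx", "fy", "cx", "cy" (pixels), "origin" and "attitude" of the camera in the world. Camera axes: x right, y down, z forward; pixel columns grow to the right and rows downward; lengths in m; the calibration is good to about 2 mm. A picture is of the moment at which its call begins: read the wrist's pose just before it. get_calibration takes no time and is no camera call; for the wrist camera it gives the pose at the moment of the call.
- workorder.sign_off(): hands the job in, once; it reports no verdict.
The state is a dict: "clock": time; "qpos": joint angles; "joint_vel": joint speeds; "tau": joint torques, N m; "ee_pos": TCP position; "eef_rot": TCP orientation; "contact_force": force on the tool from outside, world axes, zero at the start; "moment": the same for the moment, N m; "gripper_width": opening from 0.0 (shut) to 1.0 (fully open).
Only numpy, scipy, OpenCV 4.12 (cv2) and the standard library are available. Lean on these libraries where they do the work, as an engineer would, in place of code of your own. Each camera call takes 0.05 s, during which the arm holds its last target. There are 200 camera calls.

TASK

Pull the door of the incubator, the larger of the two white bench cabinets, wide open by its handle, to about a right angle, so that culture dishes can be loaded, and let go. Leave the smaller cupboard shut.

Things in the scene. Friction and masses are not known exactly. Their poses are not given: they have to be found in the camera images.
- incubator_handle (a point): Handle of the incubator (larger cabinet) door: upright round steel bar, 12 mm thick, 190 mm long, 45 mm in front of the door face, near the free edge (robot's right). Origin on its axis 22 mm below its top end, which is level with the door's top, 240 mm above the bench. Its posts start 30 mm below the origin. z up, x towards the door face, y along the face to the hinge; turns with the door.
- incubator_hinge (a point): Point on the upright hinge axis of the incubator door, at the height of the handle's origin: the door's front edge on the robot's left (+y), 206 mm along the face from the bar and 45 mm behind it (the bar swings on a 211 mm radius). Door leaf 236 mm wide, 28 mm thick, 246 mm high, with a window.
- incubator_door (a joint): Opening angle of the incubator door, rad: 0 shut, at most 1.75; at the start 0 to 0.12. It opens clockwise seen from above, towards the robot. Stiff hinge (0.25 N m, 1 to 2 N at the handle), no latch; it stays where left. The incubator is a white cabinet 240 mm wide, 220 deep, 270 high, black slots on its roof, on the left or the right of the cupboard; the door faces roughly to the robot.
- cupboard_door (a joint): Opening angle, rad, 0 shut, of the door of the cupboard, the smaller white cabinet beside the incubator (190 mm wide, 190 deep, 180 high, plain roof and door, similar but shorter bar handle). It starts shut and must stay shut.

How it is judged:
On the way:
1. the incubator door is pulled ajar (beyond 0.3 rad) with the gripper at its handle (within 70 mm) (value of joint incubator_door above 0.3 rad and distance between the grasp point and incubator_handle below 0.07 m), for 0.1 s.
At the end, for the whole second after the job is handed in: The incubator door stands at rest, open by more than 1.2 rad (69 degrees), and the cupboard's door is shut to within 0.08 rad (5 degrees) (value of joint incubator_door above 1.2 rad and velocity of joint incubator_door between -0.05 and 0.05 rad/s and value of joint cupboard_door below 0.08 rad); the robot touches nothing.
It fails at once if the smaller cupboard's door is opened (by more than 0.15 rad) (value of joint cupboard_door above 0.15 rad).
It also fails if it takes over 38 s, if anything falls off the work surface, if the arm or the gripper's body presses on something with over 40 N, if the wrist force passes 120 N, or if a joint passes its speed limit or range.

## Working session

There is one attempt and no reset: what is moved stays moved. The work goes in short steps, Python scripts to look and compute and a tool call to move; the robot and the scene stay as the last step left them, time stands still between calls to the robot, and variables do not carry over. Pictures are saved under pics/ and viewed, about 8 in all and at most 12, crops included, and the job is handed in when it is done.

Besides the shell and the picture viewer there is one more tool, called as name([rows], argument=value, ...), one row to a line, values as JSON. move_arm: Moves the arm, as the interface text tells. Its arguments: {"type":"object","properties":{"commands":{"type":"array","items":{"type":"object","properties":{"delta_pos":{"type":"array","items":{"type":"number","minimum":-1,"maximum":1}},"twist":{"type":"array","items":{"type":"number","minimum":-1,"maximum":1}}}}},"jaw":{"type":"number"}},"required":["commands"]}

```bash
mkdir -p pics
python3 - <<'E'
from rig import get_state, optics
import cv2
for n in("scene","top"):
    cv2.imwrite(f"pics/{n}0.png",optics.get_image(n)); print(n,optics.get_calibration(n))
print(get_state())
E
```

```text
scene {'fx': 597.4933443791784, 'fy': 597.4933443791784, 'cx': 324.23623257864097, 'cy': 234.53313185301525, 'origin': array([ 0.64527096, -0.41013168,  1.32973845]), 'attitude': array([-0.1530994 ,  0.98759055,  0.03477709, -0.00400331])}
top {'fx': 444.31142177247636, 'fy': 444.31142177247636, 'cx': 322.6313349695547, 'cy': 247.16832770206258, 'origin': array([ 0.56472757, -0.01554026,  0.8892296 ]), 'attitude': array([-0.02076605,  0.70633798, -0.70557936,  0.0530395 ])}
{'clock': 0.1, 'qpos': array([ 1.18702866e+00,  3.20225647e-01,  1.56557982e+00, -1.20751521e-05,
        1.25741861e+00, -2.00043226e-02]), 'joint_vel': array([ 0.00124223, -0.00118438, -0.00142478,  0.00027396,  0.00113325,
       -0.00101072]), 'tau': array([-1.07199194e-03, -4.16406047e+01, -2.34702694e+01, -1.18336661e-04,
        5.02453011e-03,  2.57422687e-05]), 'ee_pos': array([0.20439781, 0.53690426, 0.19305888]), 'eef_rot': array([-0.58187068,  0.58251304,  0.40083411, -0.40179235]), 'contact_force': array([ 1.18370216, -0.15229242, -0.63917578]), 'moment': array([-0.02340079,  0.0494876 ,  0.02160803]), 'gripper_width': 1.000213743881043}
```

View pics/scene0.png

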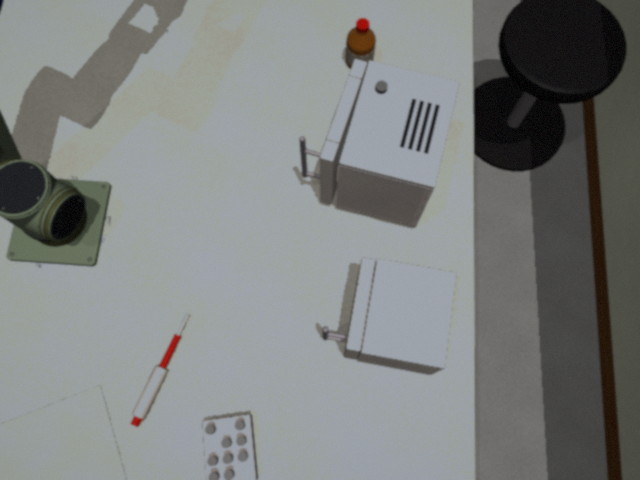

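View pics/top0.png

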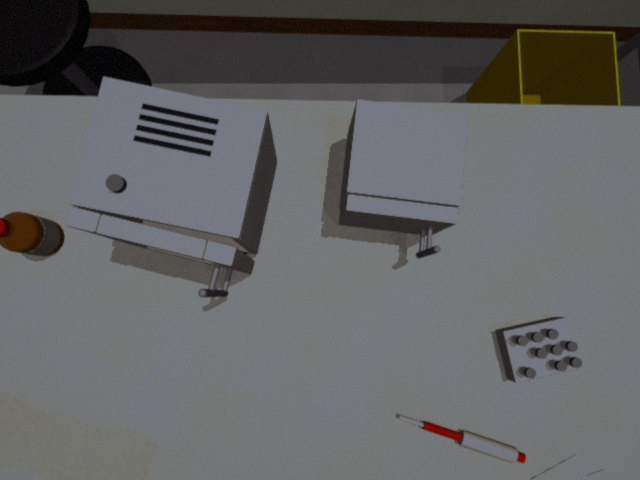

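```bash
cat > h.py <<'E'
import numpy as np
from scipy.spatial.transform import Rotation as R
from rig import get_state, optics
def rot(q): return R.from_quat(np.roll(q,-1))
def ray(c,u,v):
    d=rot(c['attitude']).apply([(u-c['cx'])/c['fx'],(v-c['cy'])/c['fy'],1]); return np.array(c['origin']),d
def onz(n,u,v,z,c=None):
    o,d=ray(c or optics.get_calibration(n),u,v); return (o+d*(z-o[2])/d[2]).round(4)
E
python3 - <<'E'
from h import *
import cv2
for nm,px,z in [("bar top",(203.5,294),.24),("bar bot",(226,294),.05),("door hinge front",(70,226),.24),("door hinge back",(76,208),.24),("door free front",(233,264),.24),("door free back",(237,247),.24),("cab roof bl",(104,80),.27),("br",(268,114),.27),("bottle cap",(2,227),.1),("cup handle top",(436,249),.17)]: print(nm,onz("top",*px,z))
for nm,px,z in [("bar top",(303,139),.24),("bar bot",(306,176),.05),("hinge front top",(355,62),.24),("free front top",(322,158),.24),("bottlecap",(362,24),.12),("cup door free top",(346,350),.18)]: print("scene",nm,onz("scene",*px,z))
s=get_state(); print(rot(s['eef_rot']).as_matrix().round(3))
t=cv2.imread("pics/top0.png")[190:340,40:290]; a=cv2.resize(t,None,fx=3.2,fy=3.2,interpolation=2)
cv2.imwrite("pics/crop.png",cv2.convertScaleAbs(a,alpha=1.6))
E
```

```text
bar top [0.5646 0.1262 0.24  ]
bar bot [0.5645 0.1262 0.05  ]
door hinge front [0.6622 0.3189 0.24  ]
door hinge back [0.6886 0.312  0.24  ]
door free front [0.6078 0.085  0.24  ]
door free back [0.6327 0.0797 0.24  ]
cab roof bl [0.8684 0.2681 0.27  ]
br [0.8222 0.0346 0.27  ]
bottle cap [0.6808 0.5063 0.1   ]
cup handle top [ 0.6378 -0.2355  0.17  ]
scene bar top [0.5672 0.1338 0.24  ]
scene bar bot [0.5682 0.1346 0.05  ]
scene hinge front top [0.662  0.3204 0.24  ]
scene free front top [0.6084 0.0948 0.24  ]
scene bottlecap [0.6749 0.5069 0.12  ]
scene cup door free top [ 0.6803 -0.2727  0.18  ]
[[ 0.356 -0.001 -0.935]
 [ 0.935 -0.002  0.356]
 [-0.002 -1.     0.   ]]
```

View pics/crop.png

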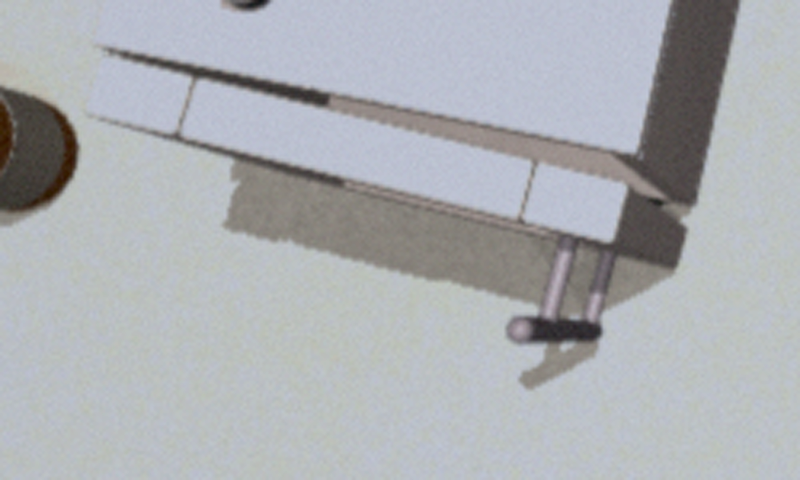

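The pictures show the incubator on the left, with its bar top at top-view pixel (203, 293) and scene pixel (303, 139). The bar is at about (0.566, 0.130) and the hinge at (0.662, 0.319). They are 212 mm apart, against 211 mm expected. The door face lies along 76.7°. I'll grip the bar's top from above with the jaws along the face.

move_arm([
  {"delta_pos": [0, -0.9, 0], "twist": [0, -0.55, 0]},
  {"delta_pos": [0, -0.9, 0], "twist": [0, -0.55, 0]},
  {"delta_pos": [0, -0.9, 0], "twist": [0, 0, 0]},
  {"delta_pos": [0, -0.9, 0], "twist": [0, 0, 0]},
  {"delta_pos": [-0.65, 0, -0.93], "twist": [0, 0, 0]},
  {"delta_pos": [-0.65, 0, -0.93], "twist": [0, 0, 0]},
  {"delta_pos": [-0.65, 0, -0.93], "twist": [0, 0, 0]},
  {"delta_pos": [-0.65, 0, -0.93], "twist": [0, 0, 0]},
  {"delta_pos": [-0.65, 0, -0.93], "twist": [0, 0, 0]},
  {"delta_pos": [-0.65, 0, -0.93], "twist": [0, 0, 0]},
  {"delta_pos": [-0.65, 0, -0.93], "twist": [0, 0, 0]},
  {"delta_pos": [-0.65, 0, -0.93], "twist": [0, 0, 0]},
], jaw=85)

```text
clock: 1.6
ee_pos: [0.3865, 0.3332, 0.3014]
eef_rot: [0.554, -0.554, -0.439, 0.439]
contact_force: [0.6, -0.1, -0.1]
gripper_width: 0.995
```

move_arm([
  {"delta_pos": [-0.65, 0, -0.93], "twist": [0, 0, 0]},
  {"delta_pos": [-0.65, 0, -0.93], "twist": [0, 0, 0]},
  {"delta_pos": [-0.65, 0, -0.93], "twist": [0, 0, 0]},
  {"delta_pos": [-0.65, 0, -0.93], "twist": [0, 0, 0]},
  {"delta_pos": [-0.65, 0, -0.93], "twist": [0, 0, 0]},
  {"delta_pos": [-0.65, 0, -0.93], "twist": [0, 0, 0]},
  {"delta_pos": [-0.65, 0, -0.93], "twist": [0, 0, 0]},
  {"delta_pos": [-0.65, 0, -0.93], "twist": [0, 0, 0]},
  {"delta_pos": [0, 0, 0], "twist": [0, 0, 0]},
  {"delta_pos": [0, 0, 0], "twist": [0, 0, 0]},
])

```text
clock: 2.85
ee_pos: [0.5669, 0.1314, 0.3014]
eef_rot: [0.555, -0.554, -0.439, 0.439]
contact_force: [-0.5, 0.5, 0.4]
gripper_width: 0.993
```

Run:
```python
from h import *
import cv2
s=get_state(); c=optics.get_calibration("wrist"); cv2.imwrite("pics/w1.png",optics.get_image("wrist"))
print(s['clock'],s['ee_pos'],s['contact_force'],s['qpos']); print(rot(s['eef_rot']).as_matrix().round(3)); print(c)
o=np.array(c['origin']); Rc=rot(c['attitude'])
for p in [(.566,.130,.24),(.566,.130,.05),(.662,.319,.24)]:
    q=Rc.inv().apply(np.array(p)-o); print(p,c['fx']*q[0]/q[2]+c['cx'],c['fy']*q[1]/q[2]+c['cy'])
```

```text
2.85 [0.56689905 0.13144091 0.30138056] [-0.53810168  0.47165623  0.41835093] [ 2.07695571e-01  2.87080168e-01  1.34501958e+00  6.14789917e-04
  1.51068266e+00 -1.13126816e+00]
[[ 0.23  -0.001 -0.973]
 [ 0.973  0.     0.23 ]
 [ 0.    -1.     0.001]]
{'fx': 351.0143121345985, 'fy': 351.0143121345985, 'cx': 318.49993749847096, 'cy': 236.6602975188098, 'origin': array([0.48536549, 0.15063457, 0.48150448]), 'attitude': array([0.1287122 , 0.7734221 , 0.61211903, 0.10277025])}
(0.566, 0.13, 0.24) 315.86791930769647 236.98404103771625
(0.566, 0.13, 0.05) 316.7409957116393 187.05054312371263
(0.662, 0.319, 0.24) 581.8768625066074 297.9496813769171
```

View pics/w1.png

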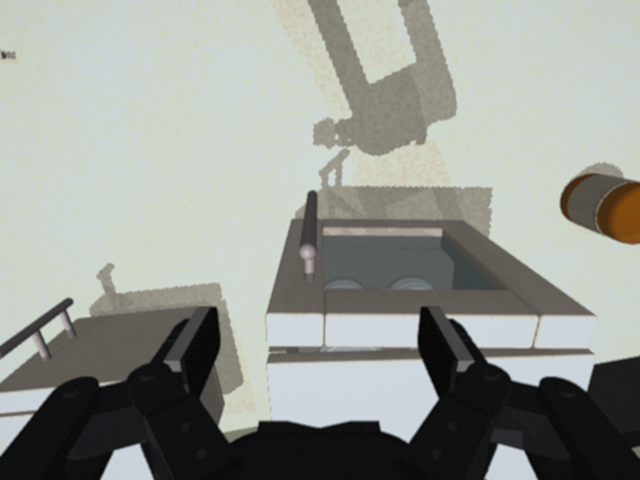

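Run:
```python
from h import *
T,S,W=[optics.get_calibration(n) for n in("top","scene","wrist")]
def tri(nm,*obs):
    A=np.zeros((3,3));b=np.zeros(3);L=[]
    for c,u,v in obs:
        o,d=ray(c,u,v);d/=np.linalg.norm(d);P=np.eye(3)-np.outer(d,d);A+=P;b+=P@o;L.append((o,P))
    p=np.linalg.solve(A,b);print(nm,p.round(4),"miss mm",[round(1e3*np.linalg.norm(P@(p-o)),1) for o,P in L])
tri("top end",(T,202.5,293),(S,303,139),(W,307,252))
tri("top end TW",(T,202.5,293),(W,307,252))
tri("bar bottom",(T,226.5,294),(S,306,176),(W,313,193))
tri("hinge corner",(T,68,226),(S,355,62),(W,596,316))
tri("free corner",(T,233,265.5),(S,321,159),(W,266,315))
print(onz("",307,252,.24,W),onz("",313,193,.05,W))
```

```text
top end [0.5676 0.1234 0.2608] miss mm [np.float64(1.7), np.float64(1.1), np.float64(0.6)]
top end TW [0.5666 0.1233 0.2629] miss mm [np.float64(1.0), np.float64(1.0)]
bar bottom [0.5673 0.1241 0.0716] miss mm [np.float64(3.7), np.float64(2.5), np.float64(1.4)]
hinge corner [0.6603 0.309  0.2635] miss mm [np.float64(1.7), np.float64(3.9), np.float64(3.3)]
free corner [0.6065 0.0826 0.2619] miss mm [np.float64(2.4), np.float64(0.9), np.float64(1.8)]
[0.5759 0.1212 0.24  ] [0.5722 0.124  0.05  ]
```

All views agree if the bar top is at z = 0.262, so the 240 mm in the text is the handle origin's height. The bar is at (0.5675, 0.1235). Now centre, descend and grip.

move_arm([
  {"delta_pos": [-0.26, 0, -0.08], "twist": [0, 0, 0]},
  {"delta_pos": [0, 0.67, 0], "twist": [0, 0, 0]},
  {"delta_pos": [0, 0.67, 0], "twist": [0, 0, 0]},
  {"delta_pos": [0, 0.67, 0], "twist": [0, 0, 0]},
  {"delta_pos": [0, 0.67, 0], "twist": [0, 0, 0]},
  {"delta_pos": [0, 0, 0], "twist": [0, 0, 0]},
])

```text
clock: 3.65
ee_pos: [0.5666, 0.1229, 0.2202]
eef_rot: [0.555, -0.554, -0.438, 0.44]
contact_force: [0.0, -0.1, -0.3]
gripper_width: 0.994
```

move_arm([
  {"delta_pos": [0, 0, 0]},
  {"delta_pos": [0, 0, 0]},
  {"delta_pos": [0, 0, 0]},
  {"delta_pos": [0, 0, 0]},
  {"delta_pos": [0, 0, 0]},
  {"delta_pos": [0, 0, 0]},
  {"delta_pos": [0, 0, 0]},
  {"delta_pos": [0, 0, 0]},
], jaw=0)

```text
schema error: expected keys delta_pos, twist
```

Run:
```python
from h import *
import cv2
s=get_state(); cv2.imwrite("pics/w2.png",optics.get_image("wrist")); print(s['clock'],s['ee_pos'],s['contact_force'],s['gripper_width'])
h=np.array([.6605,.309]);p=s['ee_pos'][:2];r=p-h;print(np.hypot(*r),np.degrees(np.arctan2(r[1],r[0])))
# row: rotate by step about hinge; displacement in tool axes is constant
M=rot(s['eef_rot']).as_matrix()
for st in(.06,.08,.1):
    c,n=np.cos(-st),np.sin(-st); d=np.array([[c,-n],[n,c]])@r-r
    print(st,(M.T@[*d,0]/.03).round(3),"twist y",st/.12)
```

```text
3.65 [0.56661427 0.12294264 0.220198  ] [ 0.04792105 -0.07705943 -0.32843366] 0.9937054172468964
0.20840314586154762 -116.77580159307422
0.06 [0.11  0.001 0.402] twist y 0.5
0.08 [0.151 0.001 0.535] twist y 0.6666666666666667
0.1 [0.196 0.002 0.666] twist y 0.8333333333333334
```

View pics/w2.png

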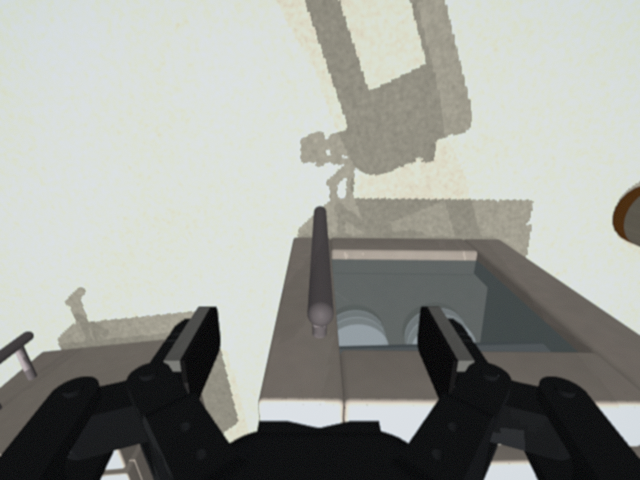

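The bar top, at (319, 312), is centred between the fingers. The close call was refused for its format, so I'll repeat it.

move_arm([
  {"delta_pos": [0, 0, 0], "twist": [0, 0, 0]},
  {"delta_pos": [0, 0, 0], "twist": [0, 0, 0]},
  {"delta_pos": [0, 0, 0], "twist": [0, 0, 0]},
  {"delta_pos": [0, 0, 0], "twist": [0, 0, 0]},
  {"delta_pos": [0, 0, 0], "twist": [0, 0, 0]},
  {"delta_pos": [0, 0, 0], "twist": [0, 0, 0]},
  {"delta_pos": [0, 0, 0], "twist": [0, 0, 0]},
  {"delta_pos": [0, 0, 0], "twist": [0, 0, 0]},
], jaw=0)

```text
clock: 4.7
ee_pos: [0.5681, 0.1233, 0.2218]
eef_rot: [0.554, -0.554, -0.439, 0.438]
contact_force: [-0.4, 2.1, 3.5]
gripper_width: 0.079
```

move_arm([
  {"delta_pos": [0.11, 0, 0.4], "twist": [0, 0.5, 0]},
  {"delta_pos": [0.11, 0, 0.4], "twist": [0, 0.5, 0]},
  {"delta_pos": [0.11, 0, 0.4], "twist": [0, 0.5, 0]},
])

```text
clock: 5.08
ee_pos: [0.5368, 0.142, 0.2218]
eef_rot: [-0.591, 0.593, 0.387, -0.386]
contact_force: [0.8, -1.0, 3.2]
gripper_width: 0.078
```

Run:
```python
from h import *
import cv2
s=get_state(); cv2.imwrite("pics/w3.png",optics.get_image("wrist")); print(s['clock'],s['ee_pos'],s['contact_force'],s['moment'],s['gripper_width'])
```

```text
5.075 [0.53675034 0.14203811 0.22180651] [ 0.7566679  -0.99945993  3.19015605] [-0.15129657 -0.14291197  0.04828755] 0.07832578011171136
```

View pics/w3.png

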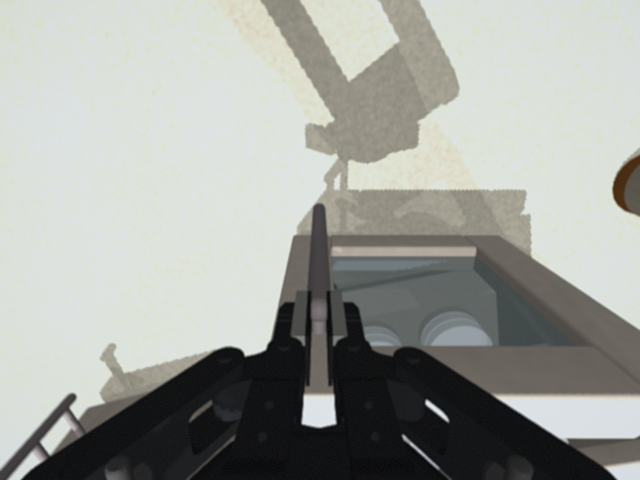

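The bar, around (319, 310), is held between the pads, and the door is following with forces of about 1 to 3 N. I'll continue along the arc.

move_arm([
  {"delta_pos": [0.15, 0, 0.53], "twist": [0, 0.67, 0]},
  {"delta_pos": [0.15, 0, 0.53], "twist": [0, 0.67, 0]},
  {"delta_pos": [0.15, 0, 0.53], "twist": [0, 0.67, 0]},
  {"delta_pos": [0.15, 0, 0.53], "twist": [0, 0.67, 0]},
  {"delta_pos": [0.15, 0, 0.53], "twist": [0, 0.67, 0]},
  {"delta_pos": [0.15, 0, 0.53], "twist": [0, 0.67, 0]},
])

```text
clock: 5.88
ee_pos: [0.4722, 0.2172, 0.2217]
eef_rot: [-0.666, 0.668, 0.232, -0.236]
contact_force: [-6.1, -4.7, 7.4]
gripper_width: 0.081
```

move_arm([
  {"delta_pos": [0.15, 0, 0.53], "twist": [0, 0.67, 0]},
  {"delta_pos": [0.15, 0, 0.53], "twist": [0, 0.67, 0]},
  {"delta_pos": [0.15, 0, 0.53], "twist": [0, 0.67, 0]},
  {"delta_pos": [0.15, 0, 0.53], "twist": [0, 0.67, 0]},
  {"delta_pos": [0.15, 0, 0.53], "twist": [0, 0.67, 0]},
  {"delta_pos": [0.15, 0, 0.53], "twist": [0, 0.67, 0]},
  {"delta_pos": [0, 0, 0], "twist": [0, 0, 0]},
])

```text
clock: 6.75
ee_pos: [0.4492, 0.3163, 0.2217]
eef_rot: [0.704, -0.703, -0.065, 0.073]
contact_force: [-14.9, 1.9, 10.2]
gripper_width: 0.081
```

move_arm([
  {"delta_pos": [0.05, 0, 0.54], "twist": [0, 0.67, 0]},
  {"delta_pos": [0.05, 0, 0.54], "twist": [0, 0.67, 0]},
  {"delta_pos": [0.12, 0, 0.54], "twist": [0, 0.67, 0]},
  {"delta_pos": [0.12, 0, 0.54], "twist": [0, 0.67, 0]},
  {"delta_pos": [0, 0, 0], "twist": [0, 0, 0]},
  {"delta_pos": [0, 0, 0], "twist": [0, 0, 0]},
])

```text
clock: 7.5
ee_pos: [0.4606, 0.3807, 0.2218]
eef_rot: [0.706, -0.705, 0.044, -0.045]
contact_force: [-1.0, 2.3, 3.9]
gripper_width: 0.084
```

Run:
```python
from h import *
import cv2
s=get_state(); cv2.imwrite("pics/t4.png",optics.get_image("top")); print(s['clock'],s['ee_pos'],s['contact_force'],s['moment'],s['gripper_width'],s['qpos'])
r=s['ee_pos'][:2]-[.6605,.309];print(np.hypot(*r),np.degrees(np.arctan2(*r[::-1])))
```

```text
7.5 [0.46058388 0.38071709 0.22180066] [-1.02183694  2.30768009  3.85760099] [0.40203586 0.17398142 0.11530999] 0.08351961894471864 [6.71131226e-01 3.39446752e-01 1.46416885e+00 6.42386072e-04
 1.33666958e+00 7.97311483e-01]
0.21239066891679506 160.2652677537077
```

View pics/t4.png

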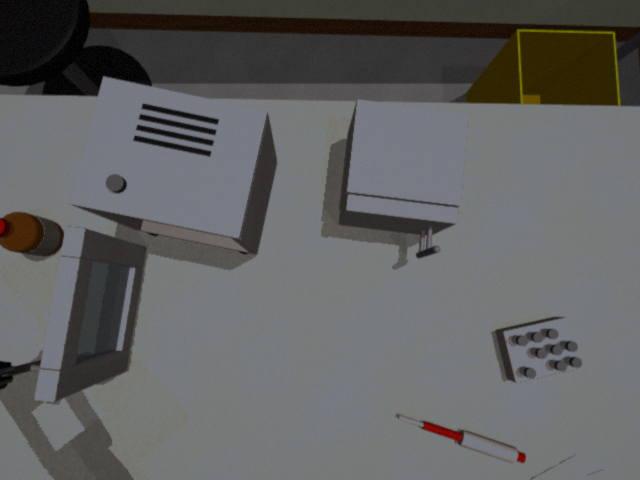

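The door stands at about 83° plus its initial gap, and the cupboard is unchanged. Release and lift.

move_arm([
  {"delta_pos": [0, 0, 0], "twist": [0, 0, 0]},
  {"delta_pos": [0, 0, 0], "twist": [0, 0, 0]},
  {"delta_pos": [0, 0, 0], "twist": [0, 0, 0]},
  {"delta_pos": [0, 0, 0], "twist": [0, 0, 0]},
  {"delta_pos": [0, 0, 0], "twist": [0, 0, 0]},
  {"delta_pos": [0, 0, 0], "twist": [0, 0, 0]},
  {"delta_pos": [0, 0, 0], "twist": [0, 0, 0]},
  {"delta_pos": [0, 0, 0], "twist": [0, 0, 0]},
], jaw=60)

```text
clock: 8.55
ee_pos: [0.4603, 0.3801, 0.2214]
eef_rot: [0.706, -0.706, 0.045, -0.045]
contact_force: [0.6, 0.0, 0.1]
gripper_width: 0.701
```

move_arm([
  {"delta_pos": [0, -0.5, 0], "twist": [0, 0, 0]},
  {"delta_pos": [0, -0.8, 0], "twist": [0, 0, 0]},
  {"delta_pos": [0, -0.8, 0], "twist": [0, 0, 0]},
  {"delta_pos": [0, -0.8, 0], "twist": [0, 0, 0]},
  {"delta_pos": [0, -0.8, 0], "twist": [0, 0, 0]},
  {"delta_pos": [0, -0.3, 0], "twist": [0, 0, 0]},
  {"delta_pos": [0, 0, 0], "twist": [0, 0, 0]},
  {"delta_pos": [0, 0, 0], "twist": [0, 0, 0]},
])

```text
clock: 9.55
ee_pos: [0.46, 0.3798, 0.3404]
eef_rot: [-0.705, 0.706, -0.046, 0.045]
contact_force: [0.4, 0.5, 0.2]
gripper_width: 0.704
```

Run:
```python
from h import *
import cv2
s=get_state(); a=optics.get_image("top"); b=optics.get_image("scene"); cv2.imwrite("pics/f.png",cv2.resize(np.hstack([a,b]),(800,300),interpolation=cv2.INTER_AREA)); print(s['clock'],s['ee_pos'],s['contact_force'],s['gripper_width'])
```

```text
9.55 [0.46000557 0.37983314 0.34041804] [0.40397821 0.50321219 0.17980172] 0.7040886494404864
```

View pics/f.png

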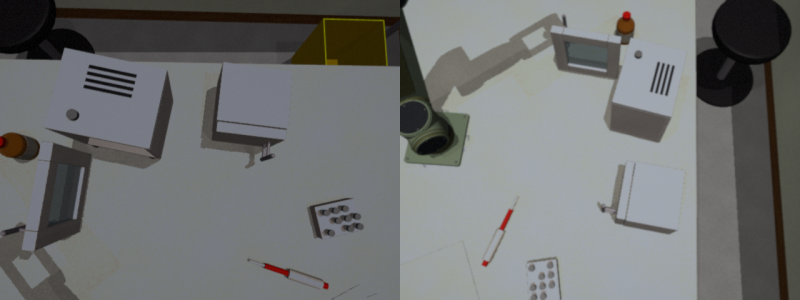

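The incubator door stays wide open with the bar free, the cupboard is shut, and the gripper is clear at z = 0.34 with no contact force.

```bash
python3 -c "
from rig import workorder
print(workorder.sign_off())"
```

```text
the job is handed in; nothing more can be done
None
```

The incubator door is open to about 1.45 rad (83°) plus its small starting gap. I gripped the handle bar from above, pulled it along its arc, let go and lifted clear. I handed the job in at about 9.7 s on the robot's clock, and sign-off reports no verdict.

- **Last checks:** The final pictures show the door wide open, the bar free and the cupboard shut with its door unmoved. The wrist force was below 1 N with the gripper about 80 mm above the bar. Contact forces during the pull peaked at about 18 N.
- **Door angle:** I worked it out from the gripper's swing about the measured hinge, not from a joint reading.
- **Bar height:** I first took the top of the bar to be at 240 mm, and the wrist picture disagreed by about 15 px. Combining the three cameras put the top at about 262 mm, so the 240 mm in the task is the height of the handle's origin. I corrected this before gripping.
- **Refused call:** One gripper command was refused for its format and repeated.
- **Gripper reading:** It showed about 7 mm on the 12 mm bar. A wrist picture showed the bar held properly between the pads.

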